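# Take a grinding ball out of its curved track

## Task

The large white grinding ball must be laid out for inspection. Push it along the curved track as far as the open exit gap at the track's end, lift it out there, and set it down, without dropping it, in the empty cork ring; the other ring is taken by a smaller ball.

Things in the scene. Friction and masses are not known exactly. Their poses are not given: they have to be found in the camera images.
- ball_center (a point): Centre of the large white ceramic ball, 50 mm across, about 0.26 kg. It stands in the straight start of the track (closed by a stop 22 mm high) and rolls and slides easily, so push slowly; its centre is 33 mm above the bench in the channel, 31 mm at rest in the seat of the exit gap.
- track: Fixed metal track, a level channel: floor 8 mm, wall tops 48 mm, lips on them to 51 mm above the bench leave a 43 mm slot; the ball cannot pass it, closed fingertips behind the ball can. Origin: its centre of curvature, on the bench; z up. Middle line: along +x at y = -120 mm from x = -85 mm to 0, then anticlockwise round the origin, at angle a (120 sin a, -120 cos a) mm, lipped to a = 65 deg.
- ring_empty: The empty one of two like cork rings lying on the bench (the other holds a white ball of 40 mm): 68 mm outside, 28 mm hole, 20 mm high, 80 g, loose. Origin: centre of its underside. The large ball seated on it has its centre 41 mm above the bench.
- track_exit (a point): Middle of the exit gap, a = 80 deg along the track's arc, (118, -21) mm from the track's origin, on top of the 8 mm floor; axes as the track's. No walls or lips here, only curbs 4 mm high, 42 mm apart outside. A round seat 20 mm wide holds the ball; a stop 40 mm high, 30 mm wide stands just beyond. Here the ball can be grasped across the track (fingers on the line to the track's origin) and lifted.

How it is judged:
By the outcome, as a careful person would: the job done as asked, in the order asked, and still so for the second after the job is handed in, with the robot touching nothing.
It also fails if it takes over 64 s, if anything falls off the work surface, if the arm or the gripper's body presses on something with over 40 N, if the wrist force passes 120 N, or if a joint passes its speed limit or range.

## Robot

A 6-joint arm with a two-finger parallel gripper is mounted at the origin on a cart in front of the work surface, level with it; the furniture and walls round the work are solid. World frame = base frame: x ahead of the robot, y to its left, z up, the work surface at z = 0. Lengths are in m, angles in rad, forces in N, time in s.
With the tool pointing down it reaches from about 0.325 to 0.9 m from the base axis. Payload 3.5 kg.
Tool frame: the origin (TCP) lies on the centre line of the jaws, within the pads' length; the fingertips stand 22 mm ahead of it and the grasp point (between the pads) lies 3 mm ahead of it; z points along the fingers, x is the direction in which the jaws open and shut, and the axes are right-handed (so a half turn about z gives the same grasp; the last joint's range is limited). The gripper opens to 85 mm and grips with 20 to 120 N. Pads are 22 mm wide; open, the fingers measure 114 mm over their backs; the gripper's body (76 mm by 85 mm) begins 54 mm behind the grasp point. The pads swing forward as they close: fully open they stand 13 mm farther back than shut.
Start: joints at [-1.429, 0.276, -0.026, 1.268, 0, 1.467], TCP at [0.151, -0.606, 0.253] pointing down, gripper open.
Joint ranges: [-3.12, 3.12], [-0.85, 1.88], [-1.08, 1.24], [-1.95, 2.15], [-1.57, 1.53], [-3.14, 3.14]. Speed limits (rad/s): [2.57, 2.57, 3.14, 3.14, 3.14, 3.14].

## Interface

Orientations are given as a unit quaternion [w, x, y, z].
In Python, from plant import get_obs, camera, camera_info, finish_job gives the robot as it stands.
- The arm moves only by the tool play_rows, never from a script. Its argument "series" is a list of rows, each a list of 7 numbers: the shift along the tool's x, y, z in m, then the turn, a rotation vector about the tool's x, y, z in degrees, then the opening, from 0 (shut) to 1 (fully open). In form: [[dx, dy, dz, ax, ay, az, fingers], ...]. A call has 1 to 20 rows; each row is the pose to reach, as a shift and turn from the pose commanded when the call began, along the tool's axes at that moment; what a row does not reach only later rows make up. A row lasts 1/10 s, in which the tool goes at most 50 mm and 8.59 degrees, less where a joint would pass 70% of its speed; a pose out of reach is approached as far as the arm can. A call with a gripper value outside its range is refused whole. The fingers move at their own pace and stop on an object; the grip force is fixed at half the most. Time passes only in rows, so rows that repeat a pose let the fingers close. It gives the time, the measured TCP pose, the force and the opening at its end, in the units of the state.
- get_obs(): the state, without advancing time (a new reading comes with each control period).
- camera(name): name is "side" or "top" or "wrist"; returns (picture, depth): 400x640x3 uint8, red, green, blue; 400x640 float32, m along the optical axis (not along the pixel's ray), 0 where there is no reading.
- camera_info(name): a dict with "intrinsics" (3x3 intrinsics, pixels), "origin" and "rotation" of the camera in the world. Camera axes: x right, y down, z forward; pixel columns grow to the right and rows downward; lengths in m; the calibration is good to about 2 mm. A picture is of the moment at which its call begins: read the wrist's pose just before it. camera_info takes no time and is no camera call; for the wrist camera it gives the pose at the moment of the call.
- finish_job(): hands the job in, once; it reports no verdict.
The state is a dict: "clock": time; "joints": joint angles; "qd": joint speeds; "effort": joint torques, N m; "eef_pos": TCP position; "orientation": TCP orientation; "wrist_force": force on the tool from outside, world axes, zero at the start; "ft_torque": the same for the moment, N m; "width": opening from 0.0 (shut) to 1.0 (fully open).
Only numpy, scipy, OpenCV 4.12 (cv2) and the standard library are available. Lean on these libraries where they do the work, as an engineer would, in place of code of your own. Each camera call takes 0.05 s, during which the arm holds its last target. There are 200 camera calls.

## Working session

There is one attempt and no reset: what is moved stays moved. The work goes in short steps, Python scripts to look and compute and a tool call to move; the robot and the scene stay as the last step left them, time stands still between calls to the robot, and variables do not carry over. Pictures are saved under pics/ and viewed, about 8 in all and at most 12, crops included, and the job is handed in when it is done.

Besides the shell and the picture viewer there is one more tool, called by a JSON object that holds its "method" and its "body". play_rows: Moves the arm, as the interface text tells. Its arguments: {"type":"object","properties":{"series":{"type":"array","items":{"type":"array","items":{"type":"number"}}}},"required":["series"]}

```bash
mkdir -p pics; cat > h.py <<'E'
import numpy as np, cv2
from plant import *
def snap(n,f):
    p,d=camera(n); i=camera_info(n)
    cv2.imwrite('pics/'+f+'.png',p[:,:,::-1]); np.savez('pics/'+f+'.npz',p=p,d=d,K=i['intrinsics'],o=i['origin'],R=i['rotation']); return p,d,i
def load(f):
    return np.load('pics/'+f+'.npz')
def ray(z,u,v):
    r=z['R']@np.linalg.inv(z['K'])@np.array([u,v,1.]); return np.array(z['o']),r
def plane(z,u,v,h):
    o,r=ray(z,u,v); return o+r*(h-o[2])/r[2]
def pt(z,u,v):
    o,r=ray(z,u,v); return o+r*z['d'][int(round(v)),int(round(u))]
def cloud(z):
    v,u=np.mgrid[0:400,0:640]; c=np.stack([u,v,np.ones_like(u)],-1)@np.linalg.inv(z['K']).T
    return np.array(z['o'])+(c*z['d'][...,None])@np.array(z['R']).T
E
python3 - <<'E'
from h import *
for n in('top','side'):
    p,d,i=snap(n,n+'0'); print(n,i)
o=get_obs(); print(o)
a=cv2.imread('pics/top0.png');b=cv2.imread('pics/side0.png')
E
```

```text
top {'intrinsics': array([[496.90820086,   0.        , 314.53316427],
       [  0.        , 496.90820086, 199.25015296],
       [  0.        ,   0.        ,   1.        ]]), 'origin': array([ 0.3008379 , -0.02532784,  1.2590208 ]), 'rotation': array([-0.04487077,  0.71446067, -0.69599063,  0.05594293])}
side {'intrinsics': array([[373.21536873,   0.        , 318.32691991],
       [  0.        , 373.21536873, 201.47684128],
       [  0.        ,   0.        ,   1.        ]]), 'origin': array([ 0.3127381 , -0.68582184,  0.57038769]), 'rotation': array([-0.43276457,  0.89327736, -0.1083987 ,  0.05495544])}
{'clock': 0.1, 'joints': array([-1.42940151e+00,  2.77082196e-01, -2.77443098e-02,  1.26800011e+00,
        6.60664165e-06,  1.46740397e+00]), 'qd': array([ 0.00013049, -0.0028706 ,  0.00334135,  0.00190908,  0.00120659,
        0.00137243]), 'effort': array([ 6.20672222e-05, -4.46707034e+01,  2.96129322e+01,  8.46483337e-03,
       -9.51967013e-05, -1.24359786e-06]), 'eef_pos': array([ 0.15137178, -0.60571144,  0.25225552]), 'orientation': array([-7.06426759e-04,  7.88146104e-01, -6.15487358e-01, -7.29033104e-04]), 'wrist_force': array([ 0.18994287, -0.41564976,  0.76820239]), 'ft_torque': array([-0.03369342,  0.00255805, -0.02258407]), 'width': 0.9989938674979195}
```

View pics/top0.png

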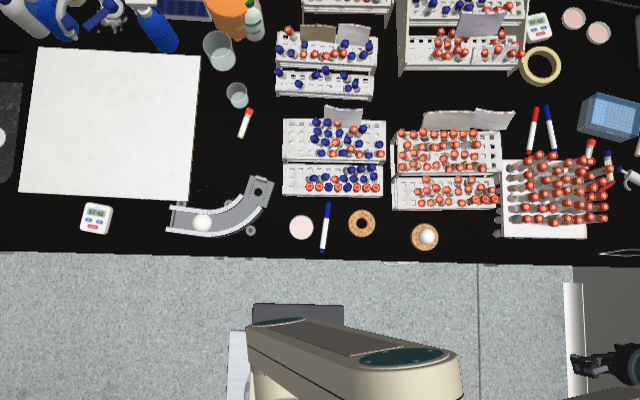

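View pics/side0.png

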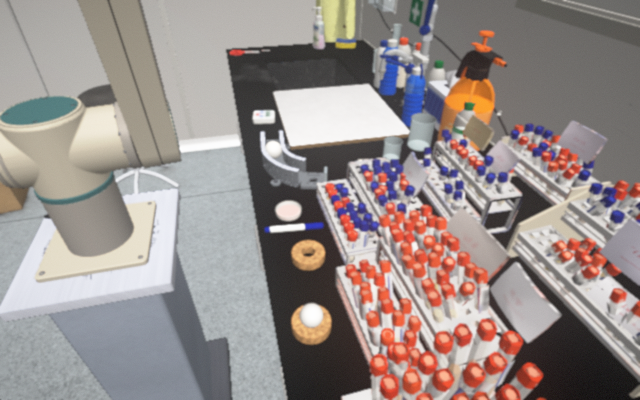

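```bash
python3 - <<'E'
s=open('h.py').read()
s=s.replace("R=i['rotation'])","R=Rot.from_quat(np.array(i['rotation'])[[1,2,3,0]]).as_matrix())").replace("import numpy as np, cv2","import numpy as np, cv2\nfrom scipy.spatial.transform import Rotation as Rot")
open('h.py','w').write(s)
import numpy as np
from scipy.spatial.transform import Rotation as Rot
for n in('top0','side0'):
    z=dict(np.load(f'pics/{n}.npz')); q=z['R']; z['R']=Rot.from_quat(q[[1,2,3,0]]).as_matrix(); np.savez(f'pics/{n}.npz',**z)
from h import *
t=load('top0'); s=load('side0'); t=dict(t); s=dict(s)
for n,u,v in(('ball',202,222),('exit',257,190),('ring',362,222),('ring2',425,236),('trackstart',169,220)):
    print(n,plane(t,u,v,.03).round(3),pt(t,u,v).round(3))
for n,u,v in(('ball',273,148),('ring',308,254)): print('side',n,plane(s,u,v,.03).round(3),pt(s,u,v).round(3))
out=[]
for z,(a,b,c,d) in((t,(160,280,170,250)),(t,(340,450,200,255)),(s,(240,340,120,200)),(s,(280,340,230,350))):
    out.append(cv2.resize(z['p'][c:d,a:b,::-1],(400,int(400*(d-c)/(b-a))),interpolation=cv2.INTER_CUBIC)[:300])
out=[cv2.copyMakeBorder(o,0,300-o.shape[0],0,0,cv2.BORDER_CONSTANT) for o in out]
cv2.imwrite('pics/crops.png',np.vstack([np.hstack(out[:2]),np.hstack(out[2:])]))
E
```

```text
ball [0.413 0.234 0.03 ] [0.411 0.228 0.059]
exit [0.497 0.102 0.03 ] [0.501 0.105 0.004]
ring [ 0.424 -0.162  0.03 ] [ 0.426 -0.165  0.004]
ring2 [ 0.393 -0.319  0.03 ] [ 0.391 -0.313  0.054]
trackstart [0.416 0.316 0.03 ] [0.419 0.324 0.002]
side ball [0.414 0.248 0.03 ] [0.411 0.218 0.048]
side ring [ 0.42 -0.18  0.03] [ 0.426 -0.152 -0.   ]
```

View pics/crops.png

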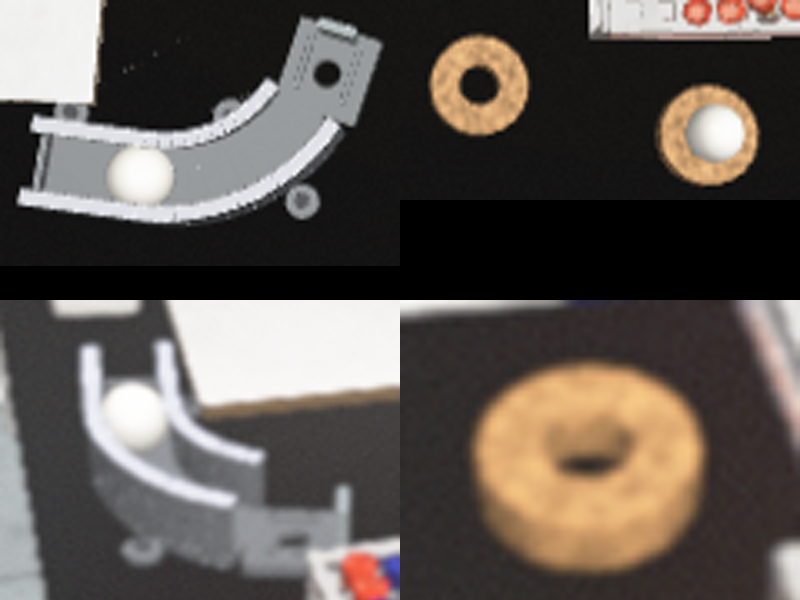

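```bash
cat >> h.py <<'E'
def row(p,yaw):
    """row shift/turn to world p with tool down, tool-x at yaw(deg)"""
    o=get_obs(); q=o['orientation']; R=Rot.from_quat(q[[1,2,3,0]])
    d=R.inv().apply(np.array(p)-o['eef_pos']); c,s=np.cos(np.radians(yaw)),np.sin(np.radians(yaw))
    T=np.array([[c,s,0],[s,-c,0],[0,0,-1]])
    rv=(R.inv()*Rot.from_matrix(T)).as_rotvec(degrees=True)
    return np.r_[d,rv].round(4)
def tri(z1,a,z2,b):
    o1,r1=ray(z1,*a);o2,r2=ray(z2,*b); r1/=np.linalg.norm(r1); r2/=np.linalg.norm(r2)
    s=np.linalg.lstsq(np.c_[r1,-r2],o2-o1,rcond=None)[0]; p,q=o1+s[0]*r1,o2+s[1]*r2
    return (p+q)/2,np.linalg.norm(p-q)
E
python3 - <<'E'
from h import *
t=dict(load('top0'));s=dict(load('side0'))
S=plane(t,168.5,217.8,.051);E=plane(t,258.1,191.9,.008)
d=(E-S)[:2]; print(S,E,np.linalg.norm(d),np.hypot(203,99))
phi=np.degrees(np.arctan2(d[1],d[0])-np.arctan2(99,203)); print('phi',phi)
M=Rot.from_euler('z',phi,degrees=True).as_matrix()[:2,:2]; O=E[:2]-M@[.118,-.021]; print('O',O)
b=plane(t,202,223.1,.033); print('ball',b,'in track',M.T@(b[:2]-O))
print('ball tri',tri(t,(202,223.1),s,(240+135*.25,120+(415-300)*.25)))
print('seat tri',tri(t,(258.1,191.9),s,(240+292*.25,120+240*.25)))
# side ring crop: scale 60px->400
print('ring hole tri',tri(t,(362,223.4),s,(280+590-400 and 280+(590-400)*.15,230+(445-300)*.15)), plane(t,362,223.4,.02))
tc=cloud(t); r=tc[200:250,350:375]; print('ring top z',np.percentile(r[...,2],[50,90,95]), 'rack z', np.percentile(tc[100:195,285:385,2],[99]), np.percentile(tc[130:215,395:505,2],[99]), np.percentile(tc[140:235,500:610,2],[99]))
for w in((.45,-.3,.25,-50),(.45,.1,.25,-20),(.42,.27,.25,0)): print(row(w[:3],w[3]))
E
```

```text
[0.41936423 0.31163294 0.051     ] [0.49577525 0.10129527 0.008     ] 0.22378689934372606 225.85393509965684
phi -96.03282125560358
O [0.52906053 0.21643471]
ball [0.41021687 0.2336079  0.033     ] in track [-0.00458783 -0.11999035]
ball tri (array([0.41212051, 0.23287482, 0.03595126]), np.float64(0.004326739068381499))
seat tri (array([0.49641066, 0.10162217, 0.00464366]), np.float64(0.00022403634815165938))
ring hole tri (array([ 0.42291173, -0.16334595,  0.01842206]), np.float64(0.003023716391617666)) [ 0.42124687 -0.16300387  0.02      ]
ring top z [0.00234099 0.02147758 0.02291986] rack z [0.16160294] [0.1688595] [0.21854791]
[-2.24200e-01 -3.63800e-01  2.80000e-03 -3.84000e-02  1.10900e-01
 -2.59747e+01]
[-6.12300e-01 -4.60800e-01  3.60000e-03 -6.79000e-02  1.00300e-01
 -5.59747e+01]
[-7.84500e-01 -4.72800e-01  3.90000e-03 -8.72000e-02  9.00000e-02
 -7.59747e+01]
```

{"method": "play_rows", "body": {"series": [[0,0,-0.05,0,0,-5,1],[-0.05,-0.05,-0.08,0,0,-10,1],[-0.08,-0.09,-0.08,0,0,-15,0],[-0.11,-0.13,-0.08,0,0,-20,0],[-0.13,-0.17,-0.08,0,0,-25,0],[-0.16,-0.21,-0.08,0,0,-30,0],[-0.19,-0.25,-0.08,0,0,-35,0],[-0.22,-0.29,-0.08,0,0,-40,0],[-0.25,-0.33,-0.08,0,0,-45,0],[-0.29,-0.36,-0.08,0,0,-50,0],[-0.34,-0.38,-0.08,0,0,-55,0],[-0.39,-0.4,-0.08,0,0,-60,0],[-0.44,-0.42,-0.08,0,0,-65,0],[-0.49,-0.44,-0.08,0,0,-70,0],[-0.54,-0.45,-0.08,0,0,-76,0],[-0.59,-0.46,-0.08,0,0,-76,0],[-0.64,-0.47,-0.08,0,0,-76,0],[-0.69,-0.48,-0.08,0,0,-76,0],[-0.71,-0.48,-0.08,0,0,-76,0],[-0.71,-0.48,-0.08,0,0,-76,0]]}}

```text
clock: 2.1
eef_pos: [0.4437, 0.203, 0.3328]
orientation: [-0.001, 1.0, 0.004, -0.001]
wrist_force: [0.2, 0.0, 1.4]
width: 0.0
```

```bash
python3 - <<'E'
from h import *
o=get_obs(); print(o['clock'],o['eef_pos'],o['wrist_force'],o['width'],o['joints'])
p,d,i=snap('wrist','w1'); print(i['origin'])
E
```

```text
2.1 [0.44374974 0.20302773 0.33277827] [0.17403449 0.01634883 1.39629183] 0.0002418289886163545 [ 2.95597082e-01 -1.35131912e-03 -1.81684212e-01  1.39122860e+00
  1.68227135e-03  1.85935208e+00]
[0.44465499 0.28636526 0.45251237]
```

View pics/w1.png

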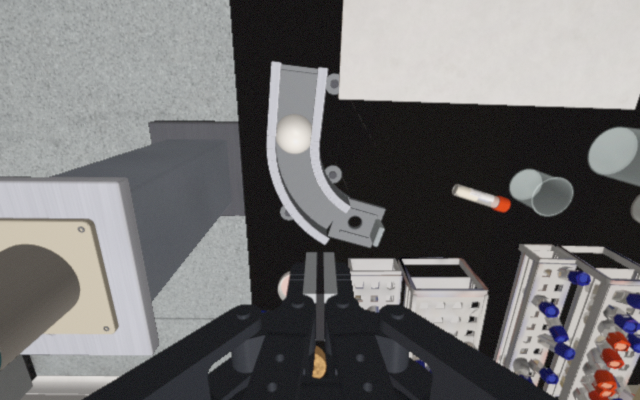

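```bash
python3 - <<'E'
from h import *
w=dict(load('w1'));t=dict(load('top0'))
P=w['p'].astype(int)
# ball mask
m=((P.min(-1)>165)&(P[...,0]-P[...,2]>4)).astype(np.uint8); m[:,:270]=0;m[:,318:]=0;m[:100]=0;m[165:]=0
m=cv2.morphologyEx(m,cv2.MORPH_OPEN,np.ones((9,9)))
c=max(cv2.findContours(m,0,2)[0],key=cv2.contourArea);print('ball circ',cv2.minEnclosingCircle(c))
(bu,bv),br=cv2.minEnclosingCircle(c)
# seat
g=P.max(-1); m=(g[205:240,335:375]<60).astype(np.uint8)
for c in cv2.findContours(m,0,2)[0]:
    if 40<cv2.contourArea(c)<600: (x,y),r=cv2.minEnclosingCircle(c); M=cv2.moments(c); su,sv=M['m10']/M['m00']+335,M['m01']/M['m00']+205; print('seat',su,sv,r)
b,e=tri(w,(bu,bv),t,(202,223.1)); print('ball tri',b,e,plane(w,bu,bv,.033))
print('seat tri',tri(w,(su,sv),t,(258.1,191.9)),plane(w,su,sv,.007))
A=plane(w,277,63,.051);B=plane(w,323,68,.051);S=(A+B)/2;E=plane(w,su,sv,.008)
d=(E-S)[:2]; print(S,E,np.linalg.norm(d))
phi=np.degrees(np.arctan2(d[1],d[0])-np.arctan2(99,203)); 
# lips points: cloud at z .044-.056 -> circle fit
for n,z in(('w',w),('t',t)):
    C=cloud(z); X=C[(abs(C[...,2]-.051)<.006)&(C[...,0]>.36)&(C[...,0]<.55)&(C[...,1]>.08)&(C[...,1]<.34)&(z['p'].min(-1)>180)]
    print(n,len(X))
    from scipy.optimize import least_squares
    def f(q):
        c,s=np.cos(q[2]),np.sin(q[2]); l=(X[:,:2]-q[:2])@np.array([[c,-s],[s,c]])
        r=np.where(l[:,0]<0,-l[:,1],np.hypot(l[:,0],l[:,1]))
        return np.abs(r-.120)-q[3]
    r=least_squares(f,[.529,.216,np.radians(-96),.026],loss='soft_l1',f_scale=.002); print(r.x,np.degrees(r.x[2]),np.sqrt(np.mean(r.fun**2)))
    c,s=np.cos(r.x[2]),np.sin(r.x[2]); M=np.array([[c,-s],[s,c]]); print('exit pred',r.x[:2]+M@[.118,-.021],'ball in track',M.T@(b[:2]-r.x[:2]))
print('phi',phi)
C=cloud(w); k=(C[...,2]>.06)&(C[...,2]<.25)&(C[...,1]<.09)&(C[...,0]>.3)&(C[...,0]<.6)&(C[...,1]>-.05); k[245:,200:460]=0; Q=C[k];
C=cloud(t); k=(C[...,2]>.04)&(C[...,2]<.25)&(C[...,1]<.09)&(C[...,0]>.3)&(C[...,0]<.65)&(C[...,1]>-.05)
for Q in(Q,C[k]):
  if len(Q): print('rack',Q.min(0),Q.max(0),len(Q))
E
```

```text
ball circ ((294.24298095703125, 135.54493713378906), 18.08539581298828)
seat 354.47591522157995 221.48169556840077 6.041623115539551
ball tri [0.41097674 0.23229577 0.03667435] 0.002425034695593969 [0.41177904 0.23128249 0.033     ]
seat tri (array([0.49652938, 0.10157732, 0.00504001]), np.float64(0.0005804835273703656)) [0.49659213 0.10234752 0.007     ]
[0.42143066 0.31287589 0.051     ] [0.49647555 0.10276057 0.008     ] 0.22311472965669937
w 3607
[ 0.52961101  0.21705402 -1.69560827  0.02537424] -97.15119767076513 0.008604709095850302
exit pred [0.49408477 0.10258619] ball in track [-0.00035463 -0.11960884]
t 943
[ 0.52960915  0.21679651 -1.6789497   0.02546191] -96.19673194035398 0.008168910277942068
exit pred [0.49599462 0.10175277] ball in track [-0.0026032  -0.11961229]
phi -96.34306594221768
rack [ 0.44828542 -0.04999618  0.04000243] [0.64990249 0.08950504 0.13905435] 2268
```

```bash
cat >> h.py <<'E'
O=np.array([.5298,.2168]); PHI=-96.3; MT=Rot.from_euler('z',PHI,degrees=True).as_matrix()[:2,:2]
def path(s,z):
    """s mm along middle line, 0 at a=0"""
    a=max(0,s/120.); l=[min(s,0)/1000.+.12*np.sin(a),-.12*np.cos(a)]
    return np.r_[O+MT@l,z],PHI+90+np.degrees(a)
E
python3 - <<'E'
from h import *
p,y=path(-53,.12); print(p,y,row(p,y)); p,y=path(-53,.046); print(row(p,y))
t=dict(load('top0')); C=cloud(t); Q=C[(C[...,2]>.045)&(C[...,2]<.3)&(C[...,1]<.3)&(C[...,0]>.35)&(C[...,0]<.75)]
u=np.array([-.0338,-.115]);u/=np.linalg.norm(u); v=np.array([-u[1],u[0]]); E=O+MT@[.118,-.021]
r=(Q[:,:2]-E)@u; w=(Q[:,:2]-E)@v; k=(r>15)&(r<110)&(abs(w)<55); print('obst',np.c_[r,w][k].min(0) if k.any() else None, k.sum()); 
k&=(Q[:,2]<.3); print(np.c_[r*1,w,Q[:,2]][k][np.argsort(r[k])][:10].round(3))
E
```

```text
[0.4163406  0.28264805 0.12      ] -6.299999999999997 [-0.027  -0.081   0.2128 -0.016   0.0693  6.6399]
[-0.0269 -0.081   0.2868 -0.016   0.0693  6.6399]
obst None 0
[]
```

{"method": "play_rows", "body": {"series": [[-0.01,-0.04,0.03,0,0,4,0],[-0.027,-0.081,0.06,0,0,6.6,0],[-0.027,-0.081,0.11,0,0,6.6,0],[-0.027,-0.081,0.16,0,0,6.6,0],[-0.027,-0.081,0.19,0,0.07,6.6,0],[-0.027,-0.081,0.205,0,0.07,6.6,0],[-0.027,-0.081,0.205,0,0.07,6.6,0],[-0.027,-0.081,0.205,0,0.07,6.6,0]]}}

```text
clock: 2.95
eef_pos: [0.4185, 0.2788, 0.1285]
orientation: [0.0, 0.998, -0.058, 0.001]
wrist_force: [0.3, -0.7, 0.6]
width: 0.0
```

```bash
python3 - <<'E'
from h import *
o=get_obs(); print(o['clock'],o['eef_pos'],o['wrist_force'])
p,y=path(-53,.046); print(row(p,y))
w=snap('wrist','w2'); 
t=dict(load('top0')); C=cloud(t); Q=C[(C[...,2]>.045)&(C[...,2]<.3)&(C[...,1]<.3)&(C[...,0]>.35)&(C[...,0]<.75)]
u=np.array([-.0338,-.115]);u/=np.linalg.norm(u); v=np.array([-u[1],u[0]]); E=O+MT@[.118,-.021]
r=(Q[:,:2]-E)@u; w=(Q[:,:2]-E)@v; k=(r>.015)&(r<.11)&(abs(w)<.05); print(k.sum(),np.c_[r,w,Q[:,2]][k][np.argsort(r[k])][:12].round(3))
E
```

```text
2.95 [0.4185429  0.27876532 0.12852214] [ 0.31191909 -0.67342489  0.60483747]
[-0.0027 -0.0036  0.0825  0.0262 -0.0626 -0.3669]
96 [[ 0.016 -0.047  0.054]
 [ 0.016 -0.049  0.049]
 [ 0.017 -0.044  0.051]
 [ 0.017 -0.042  0.058]
 [ 0.017 -0.046  0.047]
 [ 0.018 -0.039  0.053]
 [ 0.019 -0.049  0.052]
 [ 0.019 -0.041  0.052]
 [ 0.02  -0.043  0.054]
 [ 0.02  -0.037  0.049]
 [ 0.02  -0.046  0.052]
 [ 0.021 -0.04   0.052]]
```

View pics/w2.png

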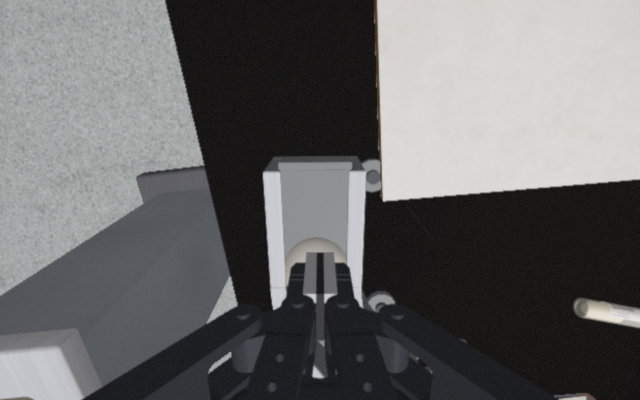

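{"method": "play_rows", "body": {"series": [[-0.003,-0.004,0.02,0,0,-0.4,0],[-0.003,-0.004,0.04,0,0,-0.4,0],[-0.003,-0.004,0.055,0,0,-0.4,0],[-0.003,-0.004,0.07,0,0,-0.4,0],[-0.003,-0.004,0.08,0,0,-0.4,0],[-0.003,-0.004,0.082,0,0,-0.4,0],[-0.003,-0.004,0.082,0,0,-0.4,0],[-0.003,-0.004,0.082,0,0,-0.4,0]]}}

```text
clock: 3.8
eef_pos: [0.4166, 0.2845, 0.0473]
orientation: [-0.0, 0.999, -0.054, 0.001]
wrist_force: [0.1, 0.2, 0.8]
width: -0.001
```

```bash
cat >> h.py <<'E'
def rows(s0,s1,n,z):
    for s in np.linspace(s0,s1,n+1)[1:]:
        p,y=path(s,z); r=row(p,y); print([*map(float,r[:3].round(4)),0,0,float(r[5].round(1)),0],end=', ')
    print()
E
python3 - <<'E'
from h import *
o=get_obs(); print(o['clock'],o['eef_pos'],o['wrist_force'],o['ft_torque'])
print(MT.T@(o['eef_pos'][:2]-O))
rows(-53,-5,19,.046)
E
```

```text
3.8 [0.4165698  0.28450283 0.04732067] [0.05697924 0.21181779 0.77798903] [ 0.00318985 -0.03578235  0.00796238]
[-0.05486873 -0.11997572]
[-0.0, 0.0044, 0.0013, 0, 0, 0.1, 0], [-0.0, 0.0069, 0.0013, 0, 0, 0.1, 0], [-0.0, 0.0094, 0.0013, 0, 0, 0.1, 0], [-0.0001, 0.012, 0.0013, 0, 0, 0.1, 0], [-0.0001, 0.0145, 0.0013, 0, 0, 0.1, 0], [-0.0001, 0.017, 0.0013, 0, 0, 0.1, 0], [-0.0001, 0.0196, 0.0013, 0, 0, 0.1, 0], [-0.0001, 0.0221, 0.0013, 0, 0, 0.1, 0], [-0.0001, 0.0246, 0.0013, 0, 0, 0.1, 0], [-0.0001, 0.0271, 0.0013, 0, 0, 0.1, 0], [-0.0001, 0.0297, 0.0013, 0, 0, 0.1, 0], [-0.0001, 0.0322, 0.0013, 0, 0, 0.1, 0], [-0.0001, 0.0347, 0.0013, 0, 0, 0.1, 0], [-0.0001, 0.0372, 0.0013, 0, 0, 0.1, 0], [-0.0001, 0.0398, 0.0013, 0, 0, 0.1, 0], [-0.0001, 0.0423, 0.0013, 0, 0, 0.1, 0], [-0.0001, 0.0448, 0.0013, 0, 0, 0.1, 0], [-0.0001, 0.0473, 0.0013, 0, 0, 0.1, 0], [-0.0001, 0.0499, 0.0013, 0, 0, 0.1, 0],
```

{"method": "play_rows", "body": {"series": [[0,0.003,0.001,0,0,0,0],[0,0.006,0.001,0,0,0,0],[0,0.009,0.001,0,0,0,0],[0,0.012,0.001,0,0,0,0],[0,0.0145,0.001,0,0,0,0],[0,0.017,0.001,0,0,0,0],[0,0.0195,0.001,0,0,0,0],[0,0.022,0.001,0,0,0,0],[0,0.0245,0.001,0,0,0,0],[0,0.027,0.001,0,0,0,0],[0,0.0295,0.001,0,0,0,0],[0,0.032,0.001,0,0,0,0],[0,0.0345,0.001,0,0,0,0],[0,0.037,0.001,0,0,0,0],[0,0.0395,0.001,0,0,0,0],[0,0.042,0.001,0,0,0,0],[0,0.0445,0.001,0,0,0,0],[0,0.047,0.001,0,0,0,0],[0,0.0495,0.001,0,0,0,0],[0,0.0515,0.001,0,0,0,0]]}}

```text
clock: 5.8
eef_pos: [0.41, 0.2327, 0.0453]
orientation: [0.0, 0.999, -0.054, 0.001]
wrist_force: [-0.8, 0.1, 0.2]
width: -0.002
```

```bash
python3 - <<'E'
from h import *
o=get_obs(); print(o['clock'],o['eef_pos'],o['wrist_force'],o['ft_torque'])
l=MT.T@(o['eef_pos'][:2]-O);print(l)
s=l[0]*1000; rows(s,45,19,.046)
p,d,i=snap('side','s1'); t=snap('top','t1')
cv2.imwrite('pics/c1.png',cv2.resize(np.hstack([p[120:200,250:350,::-1],t[0][165:245,165:265,::-1]]),None,fx=4,fy=4,interpolation=2))
E
```

```text
5.8 [0.41000725 0.23265011 0.0452849 ] [-0.83728777  0.06754156  0.23614846] [ 0.05902708 -0.01927285  0.01197627]
[-0.00260901 -0.12080861]
[0.0008, 0.0025, -0.0007, 0, 0, 0.1, 0], [0.0008, 0.005, -0.0007, 0, 0, -1.0, 0], [0.0009, 0.0075, -0.0007, 0, 0, -2.2, 0], [0.001, 0.01, -0.0007, 0, 0, -3.4, 0], [0.0012, 0.0125, -0.0007, 0, 0, -4.6, 0], [0.0014, 0.015, -0.0007, 0, 0, -5.8, 0], [0.0017, 0.0175, -0.0007, 0, 0, -7.0, 0], [0.002, 0.02, -0.0007, 0, 0, -8.2, 0], [0.0024, 0.0225, -0.0007, 0, 0, -9.4, 0], [0.0028, 0.0249, -0.0007, 0, 0, -10.6, 0], [0.0033, 0.0274, -0.0007, 0, 0, -11.8, 0], [0.0039, 0.0298, -0.0007, 0, 0, -13.0, 0], [0.0045, 0.0323, -0.0007, 0, 0, -14.2, 0], [0.0051, 0.0347, -0.0007, 0, 0, -15.4, 0], [0.0058, 0.0371, -0.0007, 0, 0, -16.6, 0], [0.0065, 0.0395, -0.0007, 0, 0, -17.8, 0], [0.0073, 0.0419, -0.0007, 0, 0, -19.0, 0], [0.0082, 0.0442, -0.0007, 0, 0, -20.2, 0], [0.009, 0.0466, -0.0007, 0, 0, -21.4, 0],
```

View pics/c1.png

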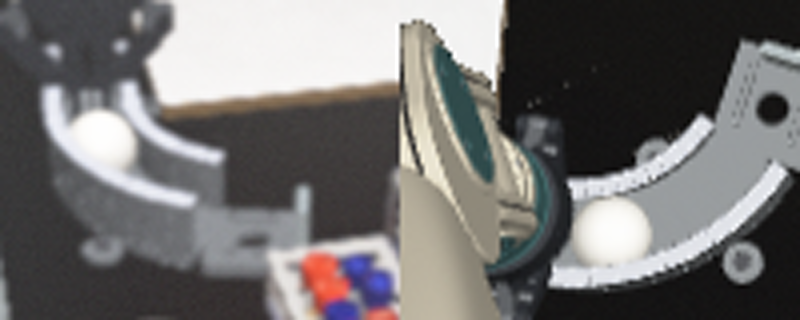

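{"method": "play_rows", "body": {"series": [[0.0008,0.0025,-0.0007,0,0,0,0],[0.0008,0.005,-0.0007,0,0,-1.0,0],[0.0009,0.0075,-0.0007,0,0,-2.2,0],[0.001,0.01,-0.0007,0,0,-3.4,0],[0.0012,0.0125,-0.0007,0,0,-4.6,0],[0.0014,0.015,-0.0007,0,0,-5.8,0],[0.0017,0.0175,-0.0007,0,0,-7.0,0],[0.002,0.02,-0.0007,0,0,-8.2,0],[0.0024,0.0225,-0.0007,0,0,-9.4,0],[0.0028,0.025,-0.0007,0,0,-10.6,0],[0.0033,0.0274,-0.0007,0,0,-11.8,0],[0.0039,0.0298,-0.0007,0,0,-13.0,0],[0.0045,0.0323,-0.0007,0,0,-14.2,0],[0.0051,0.0347,-0.0007,0,0,-15.4,0],[0.0058,0.0371,-0.0007,0,0,-16.6,0],[0.0065,0.0395,-0.0007,0,0,-17.8,0],[0.0073,0.0419,-0.0007,0,0,-19.0,0],[0.0082,0.0442,-0.0007,0,0,-20.2,0],[0.009,0.0466,-0.0007,0,0,-21.4,0]]}}

```text
clock: 7.8
eef_pos: [0.4141, 0.1854, 0.046]
orientation: [0.0, 0.991, 0.133, 0.001]
wrist_force: [0.6, -0.0, -0.7]
width: 0.003
```

```bash
python3 - <<'E'
from h import *
o=get_obs(); print(o['clock'],o['eef_pos'],o['wrist_force'],o['ft_torque'])
l=MT.T@(o['eef_pos'][:2]-O);s=120*np.arctan2(l[0],-l[1]);print(s,np.hypot(*l)); rows(s,90,20,.046)
E
```

```text
7.8 [0.41410472 0.18541309 0.04602915] [ 0.61899149 -0.03028331 -0.74773403] [ 0.11388968 -0.0182796   0.01370744]
44.984281600476336 0.11987717419637357
[-0.0001, 0.0023, 0.0, 0, 0, -0.9, 0], [-0.0001, 0.0045, 0.0, 0, 0, -2.0, 0], [0.0, 0.0067, 0.0, 0, 0, -3.1, 0], [0.0002, 0.009, 0.0, 0, 0, -4.2, 0], [0.0004, 0.0112, 0.0, 0, 0, -5.2, 0], [0.0006, 0.0135, 0.0, 0, 0, -6.3, 0], [0.0009, 0.0157, 0.0, 0, 0, -7.4, 0], [0.0012, 0.0179, 0.0, 0, 0, -8.4, 0], [0.0015, 0.0202, 0.0, 0, 0, -9.5, 0], [0.0019, 0.0224, 0.0, 0, 0, -10.6, 0], [0.0024, 0.0246, 0.0, 0, 0, -11.7, 0], [0.0028, 0.0268, 0.0, 0, 0, -12.7, 0], [0.0034, 0.029, 0.0, 0, 0, -13.8, 0], [0.0039, 0.0312, 0.0, 0, 0, -14.9, 0], [0.0045, 0.0333, 0.0, 0, 0, -16.0, 0], [0.0051, 0.0355, 0.0, 0, 0, -17.0, 0], [0.0058, 0.0376, 0.0001, 0, 0, -18.1, 0], [0.0065, 0.0398, 0.0001, 0, 0, -19.2, 0], [0.0073, 0.0419, 0.0001, 0, 0, -20.3, 0], [0.0081, 0.044, 0.0001, 0, 0, -21.3, 0],
```

{"method": "play_rows", "body": {"series": [[-0.0001,0.0023,0,0,0,-0.9,0],[0,0.0045,0,0,0,-2.0,0],[0,0.0067,0,0,0,-3.1,0],[0.0002,0.009,0,0,0,-4.2,0],[0.0004,0.0112,0,0,0,-5.2,0],[0.0006,0.0135,0,0,0,-6.3,0],[0.0009,0.0157,0,0,0,-7.4,0],[0.0012,0.0179,0,0,0,-8.4,0],[0.0015,0.0202,0,0,0,-9.5,0],[0.0019,0.0224,0,0,0,-10.6,0],[0.0024,0.0246,0,0,0,-11.7,0],[0.0028,0.0268,0,0,0,-12.7,0],[0.0034,0.029,0,0,0,-13.8,0],[0.0039,0.0312,0,0,0,-14.9,0],[0.0045,0.0333,0,0,0,-16.0,0],[0.0051,0.0355,0,0,0,-17.0,0],[0.0058,0.0376,0,0,0,-18.1,0],[0.0065,0.0398,0,0,0,-19.2,0],[0.0073,0.0419,0,0,0,-20.3,0],[0.0081,0.044,0,0,0,-21.3,0]]}}

```text
clock: 9.8
eef_pos: [0.4335, 0.1451, 0.046]
orientation: [0.0, 0.949, 0.314, 0.001]
wrist_force: [-0.3, 0.0, 0.2]
width: -0.004
```

```bash
python3 - <<'E'
from h import *
o=get_obs(); print(o['clock'],o['eef_pos'],o['wrist_force'],o['ft_torque'])
l=MT.T@(o['eef_pos'][:2]-O);s=120*np.arctan2(l[0],-l[1]);print(s,np.hypot(*l)); rows(s,126,20,.046)
p,d,i=snap('side','s2')
P=p.astype(int); m=(P.min(-1)>170).astype(np.uint8)[120:200,240:345]
for c in cv2.findContours(m,0,2)[0]:
    if cv2.contourArea(c)>60: 
        (x,y),r=cv2.minEnclosingCircle(c); print(x+240,y+120,r,plane(dict(load('s2')),x+240,y+120,.033))
E
```

```text
9.8 [0.43349916 0.14510069 0.04604166] [-0.33668991  0.04133058  0.18583089] [0.0647623  0.02101949 0.01909213]
89.99397931917284 0.12006099514085425
[0.0001, 0.0018, 0.0, 0, 0, -0.9, 0], [0.0001, 0.0036, 0.0, 0, 0, -1.8, 0], [0.0002, 0.0054, 0.0, 0, 0, -2.6, 0], [0.0003, 0.0072, 0.0, 0, 0, -3.5, 0], [0.0004, 0.009, 0.0, 0, 0, -4.4, 0], [0.0006, 0.0108, 0.0001, 0, 0, -5.2, 0], [0.0007, 0.0126, 0.0001, 0, 0, -6.1, 0], [0.0009, 0.0144, 0.0001, 0, 0, -6.9, 0], [0.0012, 0.0162, 0.0001, 0, 0, -7.8, 0], [0.0014, 0.0179, 0.0001, 0, 0, -8.7, 0], [0.0017, 0.0197, 0.0001, 0, 0, -9.5, 0], [0.002, 0.0215, 0.0001, 0, 0, -10.4, 0], [0.0024, 0.0233, 0.0001, 0, 0, -11.2, 0], [0.0027, 0.025, 0.0001, 0, 0, -12.1, 0], [0.0031, 0.0268, 0.0001, 0, 0, -13.0, 0], [0.0035, 0.0285, 0.0001, 0, 0, -13.8, 0], [0.004, 0.0303, 0.0001, 0, 0, -14.7, 0], [0.0044, 0.032, 0.0001, 0, 0, -15.5, 0], [0.0049, 0.0337, 0.0001, 0, 0, -16.4, 0], [0.0055, 0.0355, 0.0001, 0, 0, -17.2, 0], 
244.65000009536743 195.0 6.13381814956665 [0.31535926 0.03997527 0.033     ]
331.30291748046875 187.72628021240234 15.406718254089355 [0.52314288 0.01972493 0.033     ]
242.5 167.5 19.65970230102539 [0.32070207 0.16123617 0.033     ]
282.5116271972656 153.51162719726562 30.422136306762695 [0.43457692 0.20661357 0.033     ]
321.7451705932617 131.5328187942505 25.0656795501709 [0.57251123 0.30633623 0.033     ]
```

Slow final push to about s = 126 mm.

{"method": "play_rows", "body": {"series": [[0.0001,0.0018,0,0,0,-0.9,0],[0.0001,0.0036,0,0,0,-1.8,0],[0.0002,0.0054,0,0,0,-2.6,0],[0.0003,0.0072,0,0,0,-3.5,0],[0.0004,0.009,0,0,0,-4.4,0],[0.0006,0.0108,0,0,0,-5.2,0],[0.0007,0.0126,0,0,0,-6.1,0],[0.0009,0.0144,0,0,0,-6.9,0],[0.0012,0.0162,0,0,0,-7.8,0],[0.0014,0.018,0,0,0,-8.7,0],[0.0017,0.0197,0,0,0,-9.5,0],[0.002,0.0215,0,0,0,-10.4,0],[0.0024,0.0233,0,0,0,-11.2,0],[0.0027,0.025,0,0,0,-12.1,0],[0.0031,0.0268,0,0,0,-13.0,0],[0.0035,0.0285,0,0,0,-13.8,0],[0.004,0.0303,0,0,0,-14.7,0],[0.0044,0.032,0,0,0,-15.5,0],[0.0049,0.0337,0,0,0,-16.4,0],[0.0055,0.0355,0,0,0,-17.2,0]]}}

```text
clock: 11.85
eef_pos: [0.4591, 0.1199, 0.0461]
orientation: [0.0, 0.892, 0.452, 0.001]
wrist_force: [-0.4, 0.1, -0.3]
width: 0.004
```

```bash
python3 - <<'E'
from h import *
o=get_obs(); print(o['clock'],o['eef_pos'],o['wrist_force'],o['ft_torque'])
l=MT.T@(o['eef_pos'][:2]-O);s=120*np.arctan2(l[0],-l[1]);print(s,np.hypot(*l)); rows(s,136,5,.046)
p,d,i=snap('side','s3'); t=snap('top','t3')
cv2.imwrite('pics/c3.png',cv2.resize(np.hstack([p[120:200,250:350,::-1],t[0][165:245,195:295,::-1]]),None,fx=4,fy=4,interpolation=2))
E
```

```text
11.85 [0.45905927 0.11989119 0.04608365] [-0.37164924  0.07544735 -0.26198747] [-0.00702162 -0.02725925  0.00738912]
126.02310452370774 0.11998153407990794
[0.0, 0.002, 0.0001, 0, 0, -1.0, 0], [0.0001, 0.004, 0.0001, 0, 0, -2.0, 0], [0.0001, 0.006, 0.0001, 0, 0, -2.9, 0], [0.0003, 0.008, 0.0001, 0, 0, -3.9, 0], [0.0004, 0.01, 0.0001, 0, 0, -4.8, 0],
```

View pics/c3.png

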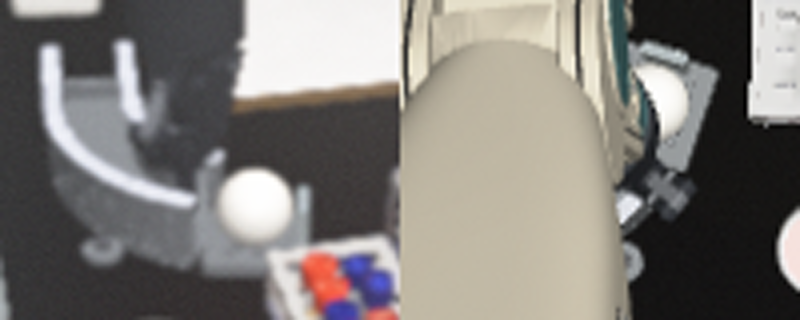

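{"method": "play_rows", "body": {"series": [[0,0.001,0,0,0,-0.5,0],[0,0.002,0,0,0,-1,0],[0,0.003,0,0,0,-1.5,0],[0,0.003,0,0,0,-1.5,0],[0,0.0,0,0,0,0,0],[0,-0.004,0,0,0,0,0],[0,-0.004,-0.02,0,0,0,0],[0,-0.004,-0.05,0,0,0,0],[0,-0.004,-0.09,0,0,0,0],[-0.005,-0.03,-0.12,0,0,-5,0.5],[-0.01,-0.06,-0.13,0,0,-13,1],[-0.01,-0.06,-0.13,0,0,-15,1],[-0.01,-0.06,-0.13,0,0,-15,1],[-0.01,-0.06,-0.13,0,0,-15,1]]}}

```text
clock: 13.35
eef_pos: [0.4044, 0.1475, 0.1759]
orientation: [0.0, 0.826, 0.564, 0.001]
wrist_force: [-0.2, -0.3, 0.0]
width: 0.846
```

```bash
python3 - <<'E'
from h import *
o=get_obs(); print(o['clock'],o['eef_pos'],o['wrist_force'],o['width'])
w=snap('wrist','w4'); snap('side','s4'); t=snap('top','t4')
cv2.imwrite('pics/c4.png',np.vstack([w[0][:,:,::-1],cv2.resize(np.hstack([cv2.imread('pics/s4.png')[130:190,280:340],t[0][170:230,220:280,::-1]]),(640,320))[:200]]))
E
```

```text
13.35 [0.40443059 0.14750998 0.17590319] [-0.20906353 -0.34349182  0.04884447] 0.8459369693356049
```

View pics/c4.png

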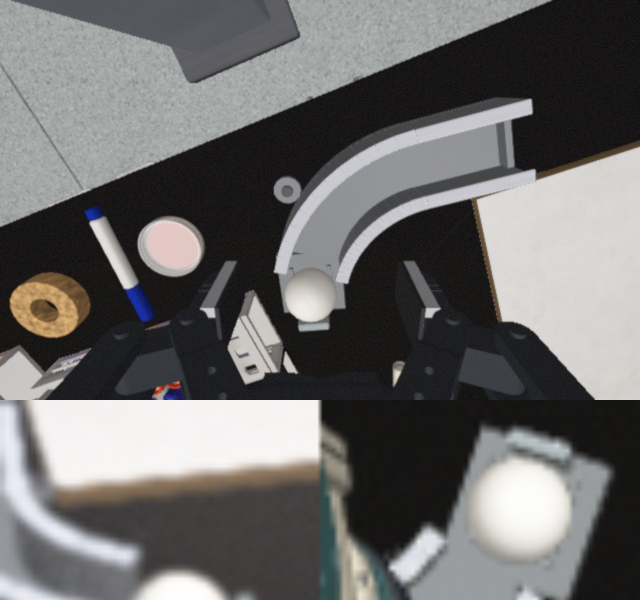

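```bash
python3 - <<'E'
from h import *
w,s,t=[dict(load(n)) for n in('w4','s4','t4')]
def circ(z,u0,u1,v0,v1,th=170):
    m=(z['p'][v0:v1,u0:u1].min(-1)>th).astype(np.uint8)
    c=max(cv2.findContours(cv2.morphologyEx(m,2,np.ones((5,5))),0,2)[0],key=cv2.contourArea); (x,y),r=cv2.minEnclosingCircle(c); return (x+u0,y+v0),r
cw,ct=circ(w,280,340,265,322,150),circ(t,245,272,178,205); cs=circ(s,295,335,155,190,160); print(cw,ct,cs)
print(tri(w,cw[0],t,ct[0]),tri(w,cw[0],s,cs[0])); print('at z31',plane(w,*cw[0],.031),plane(t,*ct[0],.031),plane(s,*cs[0],.031)); E=O+MT@[.118,-.021]; print('exit',E)
u=(E-O)/np.linalg.norm(E-O); v=np.array([-u[1],u[0]])
for n,z in(('w',w),('t',t)):
    C=cloud(z).reshape(-1,3); C=C[(C[:,2]>.03)&(C[:,2]<.2)]; r=(C[:,:2]-E)@u; q=(C[:,:2]-E)@v
    k=(r>.03)&(r<.12)&(abs(q)<.06); D=np.c_[r,q,C[:,2]][k]
    if n=='w': D=D[D[:,2]<.12]
    print(n,len(D),D[np.argsort(D[:,0])][:6].round(3), D[np.argsort(abs(D[:,1]))][:6].round(3))
    k=(r<-.03)&(r>-.08)&(abs(q)<.06); D=np.c_[r,q,C[:,2]][k]; print('inner',len(D),D[np.argsort(abs(D[:,1]))][:4].round(3))
E
```

```text
((309.2107753753662, 296.75519943237305), 25.177547454833984) ((257.5, 189.5), 9.300638198852539) ((313.5, 171.5), 9.617792129516602)
(array([0.49827588, 0.10077733, 0.03093411]), np.float64(0.00014853619129045044)) (array([0.49784467, 0.10105108, 0.0316867 ]), np.float64(3.7130362602350124e-06))
at z31 [0.4982878  0.10084951 0.031     ] [0.49821709 0.10071248 0.031     ] [0.49808253 0.10205578 0.031     ]
exit [0.49597817 0.10181703]
w 1115 [[0.047 0.059 0.036]
 [0.048 0.059 0.039]
 [0.048 0.058 0.038]
 [0.048 0.06  0.039]
 [0.048 0.059 0.038]
 [0.048 0.058 0.035]] [[0.061 0.01  0.037]
 [0.062 0.01  0.031]
 [0.063 0.011 0.041]
 [0.062 0.011 0.033]
 [0.064 0.011 0.036]
 [0.062 0.011 0.039]]
inner 546 [[-0.032 -0.022  0.048]
 [-0.036 -0.023  0.049]
 [-0.035 -0.023  0.05 ]
 [-0.034 -0.023  0.05 ]]
t 377 [[0.049 0.058 0.039]
 [0.051 0.055 0.042]
 [0.051 0.053 0.04 ]
 [0.052 0.05  0.043]
 [0.052 0.058 0.045]
 [0.053 0.049 0.039]] [[0.063 0.01  0.035]
 [0.065 0.011 0.036]
 [0.068 0.011 0.038]
 [0.073 0.011 0.049]
 [0.07  0.011 0.042]
 [0.062 0.012 0.042]]
inner 43 [[-0.037 -0.024  0.048]
 [-0.033 -0.024  0.055]
 [-0.031 -0.025  0.05 ]
 [-0.033 -0.026  0.048]]
```

```bash
python3 - <<'E'
from h import *
print(row((.4981,.101,.13),73.7),row((.4981,.101,.032),73.7))
E
```

```text
[-0.0091  0.1039  0.0456  0.0248  0.0092 -5.0223] [-0.0091  0.1039  0.1436  0.0248  0.0092 -5.0223]
```

{"method": "play_rows", "body": {"series": [[-0.004,0.04,0,0,0,-3,0.72],[-0.007,0.08,0,0,0,-5,0.72],[-0.009,0.104,0.01,0,0,-5,0.72],[-0.009,0.104,0.035,0,0,-5,0.72],[-0.009,0.104,0.05,0,0,-5,0.72],[-0.009,0.104,0.05,0,0,-5,0.72],[-0.009,0.104,0.05,0,0,-5,0.72],[-0.009,0.104,0.05,0,0,-5,0.72]]}}

```text
clock: 14.3
eef_pos: [0.499, 0.1014, 0.127]
orientation: [0.001, 0.8, 0.6, 0.001]
wrist_force: [-0.1, 0.1, -0.3]
width: 0.72
```

```bash
python3 - <<'E'
from h import *
o=get_obs(); print(o['clock'],o['eef_pos'],o['wrist_force'],o['width'])
print(row((.4981,.101,.032),73.7))
w=snap('wrist','w5'); cv2.imwrite('pics/c5.png',w[0][100:,:,::-1])
E
```

```text
14.3 [0.49901014 0.10136805 0.12696117] [-0.08107885  0.12537764 -0.27474811] 0.720113933759084
[-0.0007 -0.001   0.095   0.1503 -0.0461  0.0189]
```

View pics/c5.png

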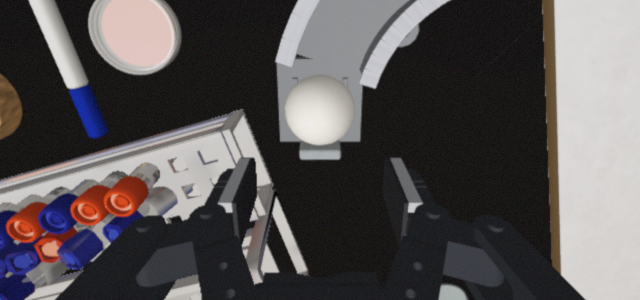

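{"method": "play_rows", "body": {"series": [[-0.001,-0.001,0.02,0,0,0,0.69],[-0.001,-0.001,0.04,0,0,0,0.69],[-0.001,-0.001,0.055,0,0,0,0.69],[-0.001,-0.001,0.067,0,0,0,0.69],[-0.001,-0.001,0.077,0,0,0,0.69],[-0.001,-0.001,0.086,0,0,0,0.69],[-0.001,-0.001,0.092,0,0,0,0.69],[-0.001,-0.001,0.095,0,0,0,0.69],[-0.001,-0.001,0.095,0,0,0,0.69],[-0.001,-0.001,0.095,0,0,0,0.69]]}}

```text
clock: 15.35
eef_pos: [0.4974, 0.1007, 0.0314]
orientation: [0.001, 0.8, 0.6, 0.001]
wrist_force: [-0.2, 0.1, -0.2]
width: 0.693
```

```bash
python3 - <<'E'
from h import *
o=get_obs(); print(o['clock'],o['eef_pos'],o['wrist_force'],o['width'])
print(row((.4981,.101,.032),73.7))
E
```

```text
15.35 [0.49742851 0.10068376 0.03141539] [-0.1810002   0.12084791 -0.18544775] 0.6931585883007995
[ 0.0005  0.0006 -0.0006  0.1001 -0.0272  0.0266]
```

Good position, no contact. Close, wait, and lift a little.

{"method": "play_rows", "body": {"series": [[0,0,0,0,0,0,0.5],[0,0,0,0,0,0,0.3],[0,0,0,0,0,0,0.3],[0,0,0,0,0,0,0.3],[0,0,0,0,0,0,0.3],[0,0,0,0,0,0,0.3],[0,0,-0.005,0,0,0,0.3],[0,0,-0.012,0,0,0,0.3],[0,0,-0.02,0,0,0,0.3],[0,0,-0.03,0,0,0,0.3],[0,0,-0.03,0,0,0,0.3],[0,0,-0.03,0,0,0,0.3]]}}

```text
clock: 16.55
eef_pos: [0.4974, 0.1006, 0.0617]
orientation: [0.001, 0.8, 0.6, 0.001]
wrist_force: [-0.2, 0.5, -3.5]
width: 0.555
```

```bash
python3 - <<'E'
from h import *
o=get_obs(); print(o['clock'],o['eef_pos'],o['wrist_force'],o['width'],o['joints'][5])
t=dict(load('top0'));w4=dict(load('w4'))
P=t['p'].astype(int); m=((P[...,0]-P[...,2]>45)&(P[...,0]>120)).astype(np.uint8); m[:200]=0;m[245:]=0;m[:,:345]=0;m[:,380:]=0
c=max(cv2.findContours(m,0,2)[0],key=cv2.contourArea);a=cv2.fitEllipse(c);print(a)
print('top@20 ',plane(t,*a[0],.02))
P=w4['p'].astype(int); hs=cv2.cvtColor(w4['p'],cv2.COLOR_RGB2HSV); m=((hs[...,0]>8)&(hs[...,0]<25)&(hs[...,1]>70)&(hs[...,2]>90)).astype(np.uint8); m[:,110:]=0;m[:260]=0;m[345:]=0
C=cloud(w4)[m>0]; k=C[:,2]>.013; print('w4 ring top',np.median(C[:,2][k]),(C[k].min(0)+C[k].max(0))/2,C[k].max(0)-C[k].min(0))
s=snap('side','s6')[0]; cv2.imwrite('pics/c6.png',cv2.resize(s[110:210,240:360,::-1],(480,400)))
E
```

```text
16.55 [0.49744064 0.10058821 0.06165315] [-0.24685531  0.45057298 -3.51552929] 0.5548504878699101 0.35638662923724274
((361.3617858886719, 222.97389221191406), (26.082643508911133, 26.25341033935547), 171.61337280273438)
top@20  [ 0.42227577 -0.16138973  0.02      ]
w4 ring top 0.018409918096080058 [ 0.3916703  -0.0083732   0.15419081] [0.12966068 0.37365271 0.28236944]
```

View pics/c6.png

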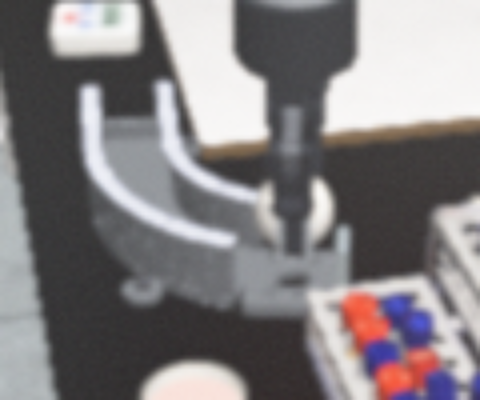

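```bash
python3 - <<'E'
from h import *
s=dict(load('s6')); o,r=ray(s,313.2,172.5); k=(.1006-.03-o[1])/r[1]; print('tip',o+k*r)
print(row((.497,.1006,.25),73.7),row((.48,-.16,.25),90))
E
```

```text
tip [0.48990163 0.0706     0.04966466]
[ 1.000e-04  2.000e-04 -1.888e-01  7.740e-02 -1.060e-02  2.080e-02] [-2.54900e-01  5.70000e-02 -1.88800e-01  7.84000e-02  5.00000e-04
 -1.62791e+01]
```

{"method": "play_rows", "body": {"series": [[0,0,-0.015,0,0,0,0.3],[0,0,-0.035,0,0,0,0.3],[0,0,-0.06,0,0,0,0.3],[0,0,-0.09,0,0,0,0.3],[0,0,-0.12,0,0,0,0.3],[0,0,-0.15,0,0,0,0.3],[-0.01,0.003,-0.175,0,0,-1,0.3],[-0.03,0.007,-0.188,0,0,-3,0.3],[-0.055,0.013,-0.188,0,0,-4,0.3],[-0.08,0.019,-0.188,0,0,-6,0.3],[-0.105,0.024,-0.188,0,0,-8,0.3],[-0.13,0.03,-0.188,0,0,-10,0.3],[-0.155,0.035,-0.188,0,0,-12,0.3],[-0.18,0.041,-0.188,0,0,-13,0.3],[-0.205,0.046,-0.188,0,0,-14,0.3],[-0.225,0.051,-0.188,0,0,-15,0.3],[-0.24,0.054,-0.188,0,0,-16,0.3],[-0.25,0.056,-0.188,0,0,-16.3,0.3],[-0.255,0.057,-0.188,0,0,-16.3,0.3],[-0.255,0.057,-0.188,0,0,-16.3,0.3]]}}

```text
clock: 18.6
eef_pos: [0.4798, -0.1602, 0.2488]
orientation: [0.0, 0.707, 0.707, 0.0]
wrist_force: [0.1, 0.5, -2.1]
width: 0.556
```

```bash
python3 - <<'E'
from h import *
o=get_obs(); print(o['clock'],o['eef_pos'],o['wrist_force'],o['width'])
w=snap('wrist','w7'); 
E
```

```text
18.6 [ 0.47984011 -0.16021232  0.24878005] [ 0.13295192  0.54405761 -2.12826056] 0.556063662475643
```

View pics/w7.png

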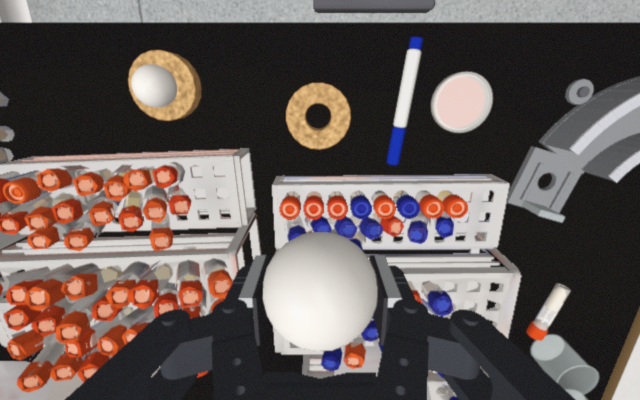

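```bash
python3 - <<'E'
from h import *
w,t=dict(load('w7')),dict(load('top0'))
hs=cv2.cvtColor(w['p'],cv2.COLOR_RGB2HSV); m=((hs[...,0]>8)&(hs[...,0]<28)&(hs[...,1]>60)&(hs[...,2]>90)).astype(np.uint8); m[:,:280]=0;m[:,356:]=0;m[:75]=0;m[156:]=0
m=cv2.morphologyEx(m,3,np.ones((3,3)))
cs,_=cv2.findContours(m,cv2.RETR_CCOMP,cv2.CHAIN_APPROX_NONE); cs=sorted(cs,key=cv2.contourArea)[::-1]
a=cv2.fitEllipse(cs[0]);h=cv2.fitEllipse(cs[1]);print(a,h)
print('outer@20',plane(w,*a[0],.02),'hole@20',plane(w,*h[0],.02),plane(w,*h[0],.01))
print('tri',tri(w,a[0],t,(361.36,222.97)))
C=cloud(w); X=C[m>0]; print('ring z',np.median(X[:,2]), 'bbox mid',(np.percentile(X,1,0)+np.percentile(X,99,0))/2)
for z in(w,t):
    C=cloud(z).reshape(-1,3); k=(C[:,2]>.03)&(C[:,2]<.17)&(abs(C[:,1]+.1615)<.065)&(C[:,0]<.55)&(C[:,0]>.38); print('rack x',np.sort(C[k][:,0])[:8].round(3))
g=w['p'].min(-1); m=(g[225:355,255:385]>120).astype(np.uint8); c=max(cv2.findContours(cv2.morphologyEx(m,2,np.ones((7,7))),0,2)[0],key=cv2.contourArea); (x,y),r=cv2.minEnclosingCircle(c); x+=255;y+=225;print('ball',x,y,r,plane(w,x,y,.2488),plane(w,320,291,.2488))
E
```

```text
((317.871337890625, 115.47196197509766), (64.52193450927734, 66.54846954345703), 178.19406127929688) ((317.7559509277344, 115.69599914550781), (25.680728912353516, 25.96205711364746), 109.37364959716797)
outer@20 [ 0.4219788  -0.16087352  0.02      ] hole@20 [ 0.42220488 -0.1609942   0.02      ] [ 0.42294303 -0.1610389   0.01      ]
tri (array([ 0.42168482, -0.16083134,  0.02522503]), np.float64(0.0001809348882940131))
ring z 0.018967581491992486 bbox mid [ 0.42368419 -0.16077468  0.00979469]
rack x [0.489 0.489 0.489 0.489 0.489 0.489 0.489 0.489]
rack x [0.488 0.488 0.488 0.488 0.488 0.488 0.488 0.488]
ball 311.221923828125 287.70855712890625 72.923583984375 [ 0.47703162 -0.16294349  0.2488    ] [ 0.47869234 -0.15916714  0.2488    ]
```

```bash
python3 - <<'E'
from h import *
print(row((.4225,-.1613,.06),90))
E
```

```text
[-0.0017 -0.0575  0.1888  0.0431 -0.0374  0.0115]
```

{"method": "play_rows", "body": {"series": [[0,-0.01,0,0,0,0,0.3],[-0.001,-0.03,0,0,0,0,0.3],[-0.0015,-0.05,0,0,0,0,0.3],[-0.0015,-0.0575,0.01,0,0,0,0.3],[-0.0015,-0.0575,0.03,0,0,0,0.3],[-0.0015,-0.0575,0.06,0,0,0,0.3],[-0.0015,-0.0575,0.09,0,0,0,0.3],[-0.0015,-0.0575,0.12,0,0,0,0.3],[-0.0015,-0.0575,0.145,0,0,0,0.3],[-0.0015,-0.0575,0.165,0,0,0,0.3],[-0.0015,-0.0575,0.18,0,0,0,0.3],[-0.0015,-0.0575,0.189,0,0,0,0.3],[-0.0015,-0.0575,0.189,0,0,0,0.3],[-0.0015,-0.0575,0.189,0,0,0,0.3]]}}

```text
clock: 20.05
eef_pos: [0.4231, -0.1616, 0.0603]
orientation: [0.001, 0.707, 0.707, 0.001]
wrist_force: [0.9, -0.5, -2.9]
width: 0.557
```

```bash
python3 - <<'E'
from h import *
o=get_obs(); print(o['clock'],o['eef_pos'],o['wrist_force'],o['width'])
print(row((.4225,-.1613,.0425),90),row((.4225,-.1613,.041),90))
E
```

```text
20.05 [ 0.42310688 -0.1616348   0.06034574] [ 0.92107527 -0.52752026 -2.92406636] 0.5566522555218439
[ 0.0003 -0.0006  0.0178  0.0987  0.0166  0.0396] [ 0.0003 -0.0006  0.0193  0.0987  0.0166  0.0396]
```

{"method": "play_rows", "body": {"series": [[0,-0.0005,0.005,0,0,0,0.3],[0,-0.0005,0.01,0,0,0,0.3],[0,-0.0005,0.014,0,0,0,0.3],[0,-0.0005,0.016,0,0,0,0.3],[0,-0.0005,0.0175,0,0,0,0.3],[0,-0.0005,0.0185,0,0,0,0.3],[0,-0.0005,0.0185,0,0,0,0.3],[0,-0.0005,0.0185,0,0,0,0.3],[0,-0.0005,0.0185,0,0,0,0.3]]}}

```text
clock: 20.95
eef_pos: [0.4233, -0.1621, 0.042]
orientation: [0.001, 0.707, 0.707, 0.001]
wrist_force: [2.6, 0.4, -0.6]
width: 0.559
```

```bash
python3 - <<'E'
from h import *
o=get_obs(); print(o['clock'],o['eef_pos'],o['wrist_force'],o['width'])
E
```

```text
20.95 [ 0.42325418 -0.16207656  0.04204948] [ 2.57554247  0.39528002 -0.57039896] 0.5587469854684561
```

{"method": "play_rows", "body": {"series": [[0,0.0005,0,0,0,0,0.3],[0,0.001,0,0,0,0,0.3],[0,0.001,0.0004,0,0,0,0.3],[0,0.001,0.0008,0,0,0,0.3],[0,0.001,0.0008,0,0,0,0.3],[0,0.001,0.0008,0,0,0,0.3]]}}

```text
clock: 21.55
eef_pos: [0.424, -0.162, 0.0415]
orientation: [0.001, 0.707, 0.707, 0.001]
wrist_force: [1.0, 1.1, 5.7]
width: 0.556
```

```bash
python3 - <<'E'
from h import *
o=get_obs(); print(o['clock'],o['eef_pos'],o['wrist_force'],o['width'])
E
```

```text
21.55 [ 0.42398287 -0.16199268  0.04146501] [0.95133802 1.05691006 5.74474902] 0.556431809490035
```

{"method": "play_rows", "body": {"series": [[0,0,-0.0003,0,0,0,0.5],[0,0,-0.0003,0,0,0,0.56],[0,0,-0.0003,0,0,0,0.58],[0,0,-0.0003,0,0,0,0.62],[0,0,-0.0003,0,0,0,0.66],[0,0,-0.0003,0,0,0,0.72],[0,0,-0.0003,0,0,0,0.75],[0,0,-0.005,0,0,0,0.75],[0,0,-0.02,0,0,0,0.75],[0,0,-0.04,0,0,0,0.75],[0,0,-0.07,0,0,0,0.75],[0,0,-0.11,0,0,0,0.75],[0,0,-0.15,0,0,0,0.75],[0,0.03,-0.19,0,0,0,0.75],[0,0.06,-0.21,0,0,0,0.75],[0,0.06,-0.21,0,0,0,0.75],[0,0.06,-0.21,0,0,0,0.75],[0,0.06,-0.21,0,0,0,0.75]]}}

```text
clock: 23.35
eef_pos: [0.4814, -0.161, 0.2495]
orientation: [-0.001, 0.707, 0.707, -0.0]
wrist_force: [-0.1, 0.2, 0.1]
width: 0.752
```

```bash
python3 - <<'E'
from h import *
o=get_obs(); print(o['clock'],o['eef_pos'],o['wrist_force'],o['width'])
w=snap('wrist','w8'); s=snap('side','s8'); w2=dict(load('w8'));s2=dict(load('s8'))
def circ(z,u0,u1,v0,v1,th):
    m=(z['p'][v0:v1,u0:u1].min(-1)>th).astype(np.uint8)
    c=max(cv2.findContours(m,0,2)[0],key=cv2.contourArea); (x,y),r=cv2.minEnclosingCircle(c); return (x+u0,y+v0),r
a=circ(w2,275,365,65,165,140);b=circ(s2,290,330,225,265,150);print(a,b,tri(w2,a[0],s2,b[0]))
cv2.imwrite('pics/c8.png',np.hstack([w[0][:300,150:500,::-1],cv2.resize(s[0][220:345,270:370,::-1],(240,300))]))
E
```

```text
23.35 [ 0.48140377 -0.16097095  0.24948036] [-0.13304197  0.19713535  0.09263533] 0.7524879791707791
((317.5601501464844, 116.71804428100586), 26.11930274963379) ((307.7727279663086, 243.71212196350098), 12.439576148986816) (array([ 0.42293499, -0.16217468,  0.04048323]), np.float64(0.001072638045744311))
```

View pics/c8.png

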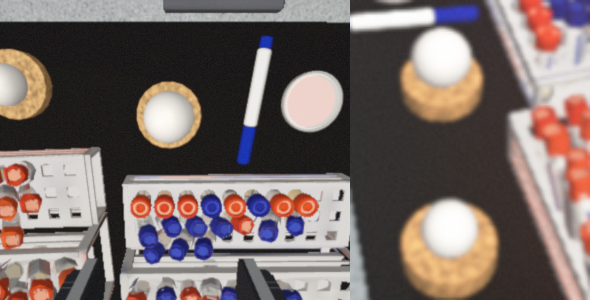

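The ball sits in the ring, with its centre at (0.423, -0.162, 0.040–0.041) m. The gripper is clear.

```bash
python3 -c "from plant import *; print(finish_job())"
```

```text
the job is handed in; nothing more can be done
None
```

The large ball is in the empty cork ring. I pushed it slowly round the track with closed fingertips until it seated in the exit gap, gripped it across the track, lifted it out, and lowered it into the ring. I then opened the gripper, backed off and handed the job in at about 23.5 s.

- **At the exit:** two views put the ball centre about 31 mm above the bench, which matches the height given for the seat.
- **After release:** triangulation put the ball centre at (0.423, -0.162, 0.0405) m. The expected seated height is 41 mm. The ring centre measured before placing was about (0.422, -0.161) m.
- **Forces:** the most I read was about 6 N, while seating the ball, and close to zero with the gripper clear. Forces were only read at the end of each move.
- **Small disagreement:** camera and fitted-track positions differed by 1 to 3 mm, which is about the calibration limit. When the ball first touched the ring there was 2.6 N of side force, so I moved it 1 mm before letting go.

The last picture shows the ball sitting in its ring and the smaller ball still in the other ring.

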